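# Earth a test board and probe its marked pad

## Task

Lay the brass earth bar on the bench flat and flush against the gold-plated edge of the green test board, roughly centred along that edge, and let go of it. Then take the yellow spring-tip probe out of the rack and hold it upright with its tip on the gold pad ringed in red, pressing gently so that the spring tip is about half way in; do not press hard, touch the other pads with the probe, or disturb the vial, hand meter or taped blanks. Finish while still holding the probe there: do not let go.

Things in the scene. Friction and masses are not known exactly. Their poses are not given: they have to be found in the camera images.
- board: Green board on black carrier, fixed, 70 (x) by 110 (y) mm, top 14 mm above the bench. Origin: centre of its underside, on the bench; z up. Its -x face (110 mm long side toward the robot, 35 mm from the origin) is the only gold-plated edge. Four gold pads on top, near its own x = -12 or +20, y = -34 or +34 mm; any of them may have the red ring.
- marked_pad: The gold pad to probe: gold disc 16 mm across, 1 mm thick, fixed on the board, with a flat red ring (23 mm outside) round it. Origin: centre of its underside, at board-top height (14 mm above the bench), so its top is 15 mm above the bench; z up.
- pad_a: Bare gold disc, 16 mm across, 1 mm thick, on the board, not the one to probe. Origin: centre of its underside, at board-top height (14 mm above the bench); z up.
- pad_b: Bare gold disc, 16 mm across, 1 mm thick, on the board, not the one to probe. Origin: centre of its underside, at board-top height (14 mm above the bench); z up.
- pad_c: Bare gold disc, 16 mm across, 1 mm thick, on the board, not the one to probe. Origin: centre of its underside, at board-top height (14 mm above the bench); z up.
- bar: Loose brass bar, about 0.5 kg, 22 (x) by 120 (y) by 14 (z) mm, same both ways round, lying on the bench, with an upright black square-sided grip, 18 (x) by 22 (y) mm, at its middle, top 61 mm above the underside. Origin: centre of underside; y along the bar. Dragged or pushed hard by the grip, it tips; carry it clear. Flush, its origin is 46 mm from the board's, on the board's -x side.
- rack: Blue rack, fixed, 44 (x) by 140 (y) by 60 (z) mm, with four 20 mm square holes in its top plate along y at -48, -16, +16 and +48 mm. Origin: centre of the underside. The probe hangs in the hole at -48 or +16; a capped tube stands in the other of these two, reaching about 118 mm above the bench.
- probe: Loose yellow test probe, 70 g, upright in a rack hole; lift straight up. Origin: centre of the barrel's lower end, 30 mm above the bench at the start; z toward its top. Grey nose, 14 mm diameter, from 0 to 30 mm; yellow collar, 28 mm, 30 to 36 mm, resting on the rack top; yellow grip, 18 mm, with black ribs, 36 to 120 mm. A 6 mm brass spring tip sticks out 18 mm below the origin.
- probe_point (a point): The rounded end of the probe's spring tip, on the probe's axis; 18 mm below the probe's origin when the spring is free.
- plunger (a joint): How far the spring tip is pushed into the probe, m: 0 free, 0.012 fully in; half way is 0.006. It takes about 0.4 N to start and 200 N/m more (1.6 N half way).
- vial_1: Bystander: small glass vial with black cap, 22 mm across, 48 mm high, standing loose. Origin: centre of the underside.
- meter: Bystander: grey hand meter, 127 by 70 by 21 mm, lying loose. Origin: centre of the underside, x along it.
- blanks: Bystander: taped stack of white ceramic blanks, 55 by 80 by 11 mm, lying loose. Origin: centre of the underside.

How it is judged:
By the outcome, as a careful person would: the job done as asked, in the order asked, and still so for the second after the job is handed in, while the arm keeps its last pose, push and grip.
It also fails if it takes over 59 s, if anything falls off the work surface, if the arm or the gripper's body presses on something with over 40 N, if the wrist force passes 120 N, or if a joint passes its speed limit or range.

## Robot

A 7-joint arm with a two-finger parallel gripper is mounted at the origin on a cart in front of the work surface, level with it; the furniture and walls round the work are solid. World frame = base frame: x ahead of the robot, y to its left, z up, the work surface at z = 0. Lengths are in m, angles in degrees, forces in N, time in s.
With the tool pointing down it reaches from about 0.425 to 0.875 m from the base axis. Payload 9.9 kg.
Tool frame: the origin (TCP) lies where the fingers leave the gripper's body, on its centre line; the fingertips stand 73 mm ahead of it and the grasp point (between the pads) lies 54 mm ahead of it; z points along the fingers, y is the line along which they close (so a half turn about z gives the same grasp; the last joint's range is limited). The gripper opens to 85 mm and grips with 20 to 120 N. Pads are 22 mm wide; open, the fingers measure 114 mm over their backs; the gripper's body (76 mm by 85 mm) begins 54 mm behind the grasp point. The pads swing forward as they close: fully open they stand 13 mm farther back than shut.
Start: joints at [62.865, 32.985, 1.427, 82.34, -0.859, 64.687, -3.237], TCP at [0.257, -0.624, 0.304] pointing down, gripper open.
Joint ranges: [-157.87, 157.87], [-19.46, 123.44], [-87.15, 90], [11.01, 140.99], [-62.26, 242.26], [9.8, 113.94], [-161.44, 161.44]. Speed limits (degrees/s): [127.2, 127.2, 172.46, 172.46, 180, 180, 180].

## Interface

Orientations are given as [roll, pitch, yaw] about the fixed x, y, z axes, in that order (R = Rz(yaw) Ry(pitch) Rx(roll)).
In Python, from rig import sensors, camera, calibration, order gives the robot as it stands.
- The arm moves only by the shell command python3 -m jog 'ROWS' [FORCE]. ROWS is a JSON object of lists of equal length, an entry for each row: "translation": the shift along the tool's x, y, z in cm, a list of three; "delta_rot": the turn, a rotation vector about the tool's x, y, z in degrees, a list of three; "claw": the finger opening in cm, from 0 to 8.54. In form: {"translation": [[tx, ty, tz], ...], "delta_rot": [[ax, ay, az], ...], "claw": [claw, ...]}. A call has 1 to 20 rows; each row is the pose to reach, as a shift and turn from the pose commanded when the call began, along the tool's axes at that moment; what a row does not reach only later rows make up. A row lasts 1/8 s, in which the tool goes at most 62.5 mm and 10.7 degrees, less where a joint would pass 70% of its speed; a pose out of reach is approached as far as the arm can. A call with a gripper value outside its range is refused whole. The fingers move at their own pace and stop on an object; FORCE is the grip in N (left out, the last holds). Time passes only in rows, so rows that repeat a pose let the fingers close. It gives the time, the measured TCP pose, the force, the opening and the grip force at its end, in the units of the state.
- sensors.read_state(): the state, without advancing time (a new reading comes with each control period).
- camera(name): name is "scene" or "side" or "wrist"; returns the picture (420x560x3 uint8, red, green, blue); there is no depth.
- calibration(name): a dict with "fovy" (degrees; the focal length in pixels is half the picture's height over the tangent of half this angle, whatever the lens; pixels are square), "cx", "cy" (the principal point, pixels), "dist_coeffs" ([k1, k2, p1, p2, k3] as OpenCV has them; the pictures are not rectified), "R" (3x3) and "t" (3): a world point X has camera coordinates R X + t. Camera axes: x right, y down, z forward; pixel columns grow to the right and rows downward; lengths in m; the calibration is good to about 2 mm. A picture is of the moment at which its call begins: read the wrist's pose just before it. calibration takes no time and is no camera call; for the wrist camera it gives the pose at the moment of the call.
- order.close_job(): hands the job in; it is judged then, once.
The state is a dict: "clock": time; "qpos": joint angles; "joint_vel": joint speeds; "tau": joint torques, N m; "ee_pos": TCP position; "tool_rot": TCP orientation; "contact_force": force on the tool from outside, world axes, zero at the start; "moment": the same for the moment, N m; "grip_width": opening from 0.0 (shut) to 1.0 (fully open); "gripper_force": force on a finger pad.
Only numpy, scipy, OpenCV 4.12 (cv2) and the standard library are available. Lean on these libraries where they do the work, as an engineer would, in place of code of your own. Each camera call takes 0.05 s, during which the arm holds its last target. There are 200 camera calls.

## Working session

There is one attempt and no reset: what is moved stays moved. The work goes in short steps, Python scripts to look and compute and a shell command to move; the robot and the scene stay as the last step left them, time stands still between calls to the robot, and variables do not carry over. Pictures are saved under pics/ and viewed, at most 11 in all, crops included, and the job is handed in when it is done.

```bash
mkdir -p pics; ls
python3 - <<'E'
from rig import sensors,camera,calibration
import cv2
s=sensors.read_state();print(s)
for n in("scene","side"):
    c=calibration(n);print(n,c)
    cv2.imwrite(f"pics/{n}0.png",camera(n)[:,:,::-1])
E
```

```text
pics
{'clock': 0.0, 'qpos': array([62.86464742, 33.03270157,  1.42258062, 82.38631992, -0.85975928,
       64.68653225, -3.23804269]), 'joint_vel': array([-0.04481106, -0.05807964,  0.05417105,  0.04207588, -0.15386216,
        0.02145659,  0.02533012]), 'tau': array([ 1.56577411e-03, -7.65771246e+01,  2.25151151e+00, -2.85975891e+01,
        1.54363312e-02,  1.28091834e-02,  1.70549373e-05]), 'ee_pos': array([ 0.25639645, -0.62404784,  0.30304243]), 'tool_rot': array([-1.79905096e+02,  4.19395929e-03,  2.23356893e+01]), 'contact_force': array([-0.51652371,  0.91541382, -1.02320685]), 'moment': array([ 0.05945035,  0.03297233, -0.01778283]), 'gripper_force': 0.0, 'grip_width': 1.0010476819972283}
scene {'fovy': 50.781160777108106, 'cx': 280.4264798122101, 'cy': 209.64417832252394, 'dist_coeffs': array([-0.04639832,  0.        ,  0.        ,  0.        ,  0.        ]), 'R': array([[-0.43891314, -0.89838608,  0.01605339],
       [-0.58633309,  0.27282777, -0.76274407],
       [ 0.68085884, -0.34419103, -0.64650118]]), 't': array([0.28025851, 0.37098128, 0.69694758])}
side {'fovy': 43.60977939062645, 'cx': 271.0819534735593, 'cy': 208.8644439333504, 'dist_coeffs': array([-0.19987289,  0.        ,  0.        ,  0.        ,  0.        ]), 'R': array([[-0.83124471, -0.5553423 , -0.02504311],
       [-0.20284597,  0.3449497 , -0.91644051],
       [ 0.51757679, -0.75670644, -0.39938656]]), 't': array([0.52870971, 0.1620006 , 1.246849  ])}
```

View pics/scene0.png

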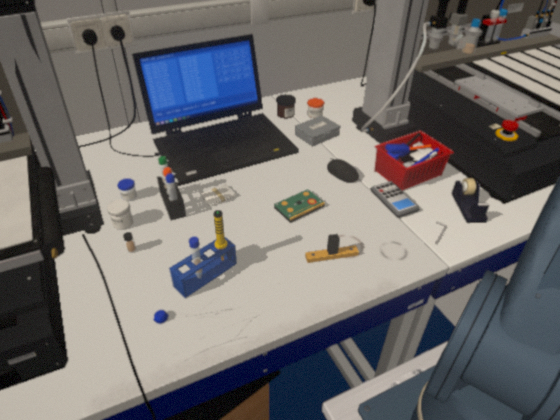

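View pics/side0.png

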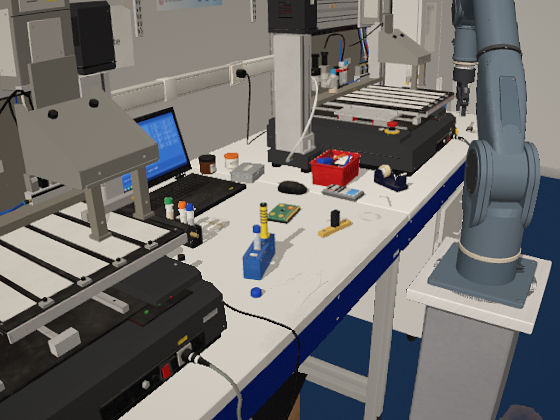

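The scene view shows the board at about (300,205), the bar at (333,253), and the blue rack at (205,267). The yellow probe is at the rack's right end, about (219,230), the tube is at (196,250) and the vial at (129,242). I'll compute coarse positions, then look with the wrist camera.

```bash
cat > h.py <<'E'
import numpy as np, cv2
from rig import sensors,camera,calibration
def K(c):
    f=210/np.tan(np.radians(c["fovy"]/2)); return np.array([[f,0,c["cx"]],[0,f,c["cy"]],[0,0,1]])
def unproj(c,px,z):
    p=cv2.undistortPoints(np.array(px,float).reshape(-1,1,2),K(c),c["dist_coeffs"])[:,0]
    d=np.c_[p,np.ones(len(p))]@c["R"]; o=-c["R"].T@c["t"]
    return o+d*((z-o[2])/d[:,2])[:,None]
def proj(c,X):
    return cv2.projectPoints(np.array(X,float).reshape(-1,3),cv2.Rodrigues(c["R"])[0],c["t"],K(c),c["dist_coeffs"])[0][:,0]
E
python3 - <<'E'
from h import *
c=calibration("scene")
print(unproj(c,[(307,257),(361,251)],0.014).round(3), "board",unproj(c,[(274,204),(290,219),(327,203),(307,190)],0.014).round(3))
print("rack top",unproj(c,[(172,267),(179,277),(237,252),(228,240)],.06).round(3),"probe",unproj(c,[(218,213)],.15).round(3),"vial",unproj(c,[(131,250)],0).round(3))
c=calibration("wrist");print(c); s=sensors.read_state();o=-c["R"].T@c["t"];print(o-s["ee_pos"])
im=cv2.imread("pics/scene0.png")[170:300,150:380]
cv2.imwrite("pics/crop0.png",cv2.resize(im,None,fx=3.4,fy=3.4,interpolation=cv2.INTER_CUBIC))
E
```

```text
[[ 0.448  0.028  0.014]
 [ 0.412 -0.092  0.014]] board [[ 0.646  0.015  0.014]
 [ 0.577  0.004  0.014]
 [ 0.592 -0.11   0.014]
 [ 0.662 -0.089  0.014]]
rack top [[0.502 0.312 0.06 ]
 [0.47  0.307 0.06 ]
 [0.486 0.177 0.06 ]
 [0.527 0.181 0.06 ]] probe [[0.519 0.2   0.15 ]] vial [[0.65  0.376 0.   ]]
{'fovy': 65.95401101458503, 'cx': 275.47682657517817, 'cy': 204.33617495736573, 'dist_coeffs': array([0.01862032, 0.        , 0.        , 0.        , 0.        ]), 'R': array([[ 0.38000429, -0.92498199, -0.00224947],
       [-0.88355642, -0.36370321,  0.29503902],
       [-0.27372392, -0.11012856, -0.95548256]]), 't': array([-0.67390876, -0.03868349,  0.37905239])}
[0.06925338 0.02841557 0.06892748]
```

View pics/crop0.png

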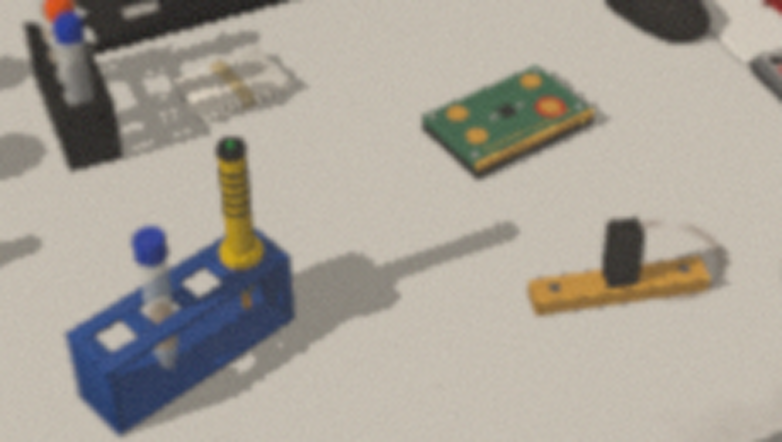

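The crop shows the red-ringed pad nearest the robot, at the board's own (-12,-34). The probe is in the rack's y = -48 hole and the tube is at +16. I'll move to a viewpoint over the bar and board, turning to match the bar's yaw.

```bash
python3 -m jog '{"translation":[[3.2,-3.2,-1],[6.4,-6.4,-2],[9.6,-9.6,-2],[12.8,-12.8,-2],[16,-16,-2],[19.2,-19.2,-2],[22.4,-22.4,-2],[25.6,-25.6,-2],[28.8,-28.8,-2],[32,-32,-2],[35.2,-35.2,-2],[38.4,-38.4,-2],[41.6,-41.6,-2],[44.8,-44.8,-2],[44.8,-44.8,-2],[44.8,-44.8,-2]],"delta_rot":[[0,0,0],[0,0,3],[0,0,6],[0,0,9],[0,0,12],[0,0,15],[0,0,18],[0,0,21],[0,0,24],[0,0,27],[0,0,30],[0,0,33],[0,0,36],[0,0,39],[0,0,39],[0,0,39]],"claw":[8.5,8.5,8.5,8.5,8.5,8.5,8.5,8.5,8.5,8.5,8.5,8.5,8.5,8.5,8.5,8.5]}'
python3 - <<'E'
from h import *
c=calibration("wrist");im=camera("wrist");s=sensors.read_state();print(s["ee_pos"],s["tool_rot"],s["clock"])
import pickle;pickle.dump((c,im),open("w1.pkl","wb"))
cv2.imwrite("pics/w1.png",cv2.resize(im[:,:,::-1],(800,600),interpolation=cv2.INTER_CUBIC))
E
```

```text
clock: 2.1
ee_pos: [0.5003, -0.0402, 0.3236]
tool_rot: [180.0, 0.0, -16.6]
contact_force: [-0.8, -1.3, -1.0]
grip_width: 0.994
gripper_force: 0.0
[ 0.50021251 -0.04078221  0.3237209 ] [ 1.79957796e+02  2.87377543e-02 -1.67155431e+01] 2.15
```

View pics/w1.png

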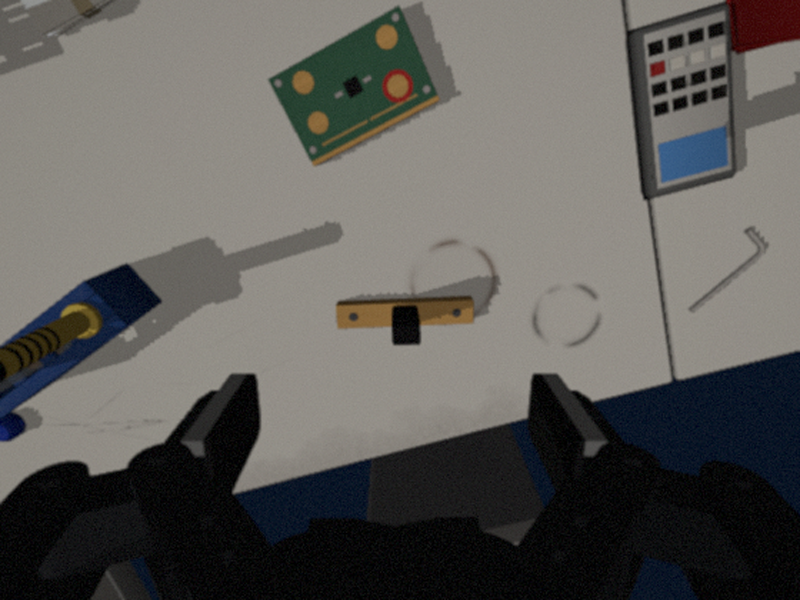

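The wrist view shows the board's top corners at about (270,80), (397,8), (438,98) and (315,163). The ringed pad is at (398,86), the bar top spans (337..474, 300..328) and the probe collar is at (83,320). Next I'll fit masks for metric poses.

Run:
```python
from h import *
import pickle;c,im=pickle.load(open("w1.pkl","rb"))
h=cv2.cvtColor(im,cv2.COLOR_RGB2HSV);H,S,V=[h[...,i].astype(int) for i in range(3)]
def big(m,roi):
    r=np.zeros(m.shape,np.uint8);x0,y0,x1,y1=[int(v*.7) for v in roi];r[y0:y1,x0:x1]=m[y0:y1,x0:x1]
    n,l,st,ce=cv2.connectedComponentsWithStats(r);k=1+np.argmax(st[1:,4]);return l==k
def rect(name,m,z):
    ys,xs=np.nonzero(m);P=unproj(c,np.c_[xs,ys],z)[:,:2]*1000
    r=cv2.minAreaRect(P.astype(np.float32));print(name,r,len(P));print(cv2.boxPoints(r).round(1).tolist())
rect("board",big((H>35)&(H<90)&(S>70),(260,0,450,175)),.014)
m=big((H>10)&(H<30)&(S>110)&(V>110),(330,290,480,335))
rect("bar",m,.014)
m=big((S<120)&(V<60),(380,300,430,350));ys,xs=np.nonzero(m);print("grip px",xs.min()/.7,xs.max()/.7,ys.min()/.7,ys.max()/.7)
rect("grip@61",m,.061)
for n,roi in dict(pm=(375,65,420,108),pa=(370,20,400,52),pb=(290,68,316,97),pc=(305,108,331,135)).items():
    mm=big((H>8)&(H<28)&(S>90)&(V>110),roi);ys,xs=np.nonzero(mm);print(n,unproj(c,[(xs.mean(),ys.mean())],.015).round(4)[0],len(xs))
print("collar",unproj(c,[(83*.7,320*.7)],.066).round(3))
```

```text
board ((622.8876953125, -45.234413146972656), (64.26889038085938, 107.5501708984375), 9.571849822998047) 4872
[[582.2999877929688, 2.4000000953674316], [600.0999755859375, -103.5999984741211], [663.5, -92.9000015258789], [645.5999755859375, 13.100000381469727]]
bar ((446.37835693359375, 1.0188217163085938), (49.93014144897461, 19.832807540893555), 73.34619140625) 542
[[429.70001220703125, -20.100000381469727], [448.70001220703125, -25.700000762939453], [463.0, 22.100000381469727], [444.0, 27.799999237060547]]
grip px 392.8571428571429 418.5714285714286 307.14285714285717 342.8571428571429
grip@61 ((445.2437744140625, -33.86871337890625), (19.959049224853516, 29.347930908203125), 73.3498306274414) 289
[[428.29998779296875, -39.20000076293945], [456.3999938964844, -47.599998474121094], [462.20001220703125, -28.5], [434.0, -20.100000381469727]]
pm [ 0.6143 -0.0773  0.015 ] 195
pa [ 0.6475 -0.0789  0.015 ] 185
pb [ 0.6368 -0.0104  0.015 ] 168
pc [ 0.607  -0.0117  0.015 ] 156
collar [[0.52  0.196 0.066]]
```

```bash
python3 -m jog '{"translation":[[-2,0.4,2],[-4,0.7,4.5],[-6.3,1.1,7],[-6.3,1.1,9],[-6.3,1.1,9]],"delta_rot":[[0,0,0],[0,0,0],[0,0,0],[0,0,0],[0,0,0]],"claw":[8.5,8.5,8.5,8.5,8.5]}'
python3 - <<'E'
from h import *
c=calibration("wrist");im=camera("wrist")
s=sensors.read_state();print(s["ee_pos"])
h=cv2.cvtColor(im,cv2.COLOR_RGB2HSV);H,S,V=[h[...,i].astype(int) for i in range(3)]
cv2.imwrite("pics/w2.png",im[:,:,::-1])
m=((H>10)&(H<30)&(S>110)&(V>110)).astype(np.uint8)
m=cv2.morphologyEx(m,cv2.MORPH_OPEN,np.ones((3,3)))
ys,xs=np.nonzero(m);P=unproj(c,np.c_[xs,ys],.014)[:,:2]
k=(abs(P[:,0]-.437)<.06)&(abs(P[:,1]+.033)<.08);P=P[k]
r=cv2.minAreaRect((P*1000).astype(np.float32));print(r,k.sum())
print(proj(c,[(.437,-.033,.061)]))
E
```

```text
clock: 2.78
ee_pos: [0.4362, -0.0334, 0.2332]
tool_rot: [179.9, 0.1, -16.8]
contact_force: [0.8, 0.0, 0.3]
grip_width: 0.993
gripper_force: 0.0
[ 0.4369748  -0.03320975  0.23403062]
((437.8128967285156, -31.6070556640625), (117.74519348144531, 20.49227523803711), 75.77961730957031) 1428
[[274.42383335 203.49162712]]
```

View pics/w2.png

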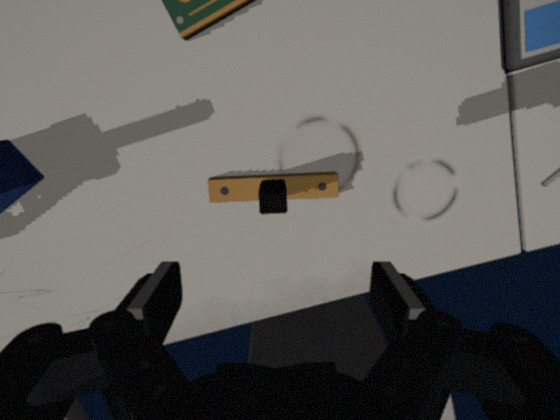

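The bar's centre is at about (0.438, -0.032) with yaw near -14°, and the fingers straddle the grip. I'll descend and grasp.

```bash
python3 -m jog '{"translation":[[0.1,-0.2,4],[0.1,-0.2,8],[0.1,-0.2,11],[0.1,-0.2,13],[0.1,-0.2,14.2],[0.1,-0.2,14.2],[0.1,-0.2,14.2],[0.1,-0.2,14.2],[0.1,-0.2,14.2],[0.1,-0.2,14.2],[0.1,-0.2,14.2],[0.1,-0.2,14.2],[0.1,-0.2,14.2]],"delta_rot":[[0,0,-1],[0,0,-2],[0,0,-2.5],[0,0,-2.5],[0,0,-2.5],[0,0,-2.5],[0,0,-2.5],[0,0,-2.5],[0,0,-2.5],[0,0,-2.5],[0,0,-2.5],[0,0,-2.5],[0,0,-2.5]],"claw":[8.5,8.5,8.5,8.5,8.5,8.5,1,1,1,1,1,1,1]}' 60
```

```text
clock: 4.45
ee_pos: [0.4388, -0.0308, 0.0924]
tool_rot: [180.0, -0.0, -14.2]
contact_force: [-1.2, -1.1, 8.2]
grip_width: 0.25
gripper_force: 58.6
```

```bash
python3 -m jog '{"translation":[[0,0,-1],[0,0,-3],[0,0,-5.5],[0,0,-8],[2,0.1,-8],[4.5,0.2,-8],[7,0.3,-8],[9,0.4,-8],[10.2,0.4,-8],[10.2,0.4,-8],[10.2,0.4,-8]],"delta_rot":[[0,0,0],[0,0,0],[0,0,0],[0,0,-3],[0,0,-7],[0,0,-12],[0,0,-17],[0,0,-21],[0,0,-23.8],[0,0,-23.8],[0,0,-23.8]],"claw":[1,1,1,1,1,1,1,1,1,1,1]}' 60
python3 - <<'E'
from h import *
c=calibration("wrist");im=camera("wrist");s=sensors.read_state();print(s["ee_pos"],s["tool_rot"],s["grip_width"])
h=cv2.cvtColor(im,cv2.COLOR_RGB2HSV);H,S,V=[h[...,i].astype(int) for i in range(3)]
cv2.imwrite("pics/w3.png",cv2.resize(im[:,:,::-1],(784,588)))
m=((H>35)&(H<90)&(S>70)).astype(np.uint8);m=cv2.morphologyEx(m,cv2.MORPH_CLOSE,np.ones((25,25)));n,l,st,ce=cv2.connectedComponentsWithStats(m);k=1+np.argmax(st[1:,4])
ys,xs=np.nonzero(l==k);P=unproj(c,np.c_[xs,ys],.014)[:,:2]*1000
r=cv2.minAreaRect(P.astype(np.float32));print(r);print(cv2.boxPoints(r).round(1).tolist());print(st[k])
import pickle;pickle.dump((c,im),open("w3.pkl","wb"))
E
```

```text
clock: 5.82
ee_pos: [0.5356, -0.0593, 0.1718]
tool_rot: [-180.0, 0.1, 9.6]
contact_force: [-0.1, 0.1, -5.6]
grip_width: 0.25
gripper_force: 59.2
[ 0.53562763 -0.0592021   0.17185779] [-1.79988091e+02  7.04250600e-02  9.59978421e+00] 0.2474250364113405
((422.4299011230469, -81.26889038085938), (171.30911254882812, 502.7481994628906), 9.706002235412598)
[[295.6000061035156, 152.10000610351562], [380.3999938964844, -343.5], [549.2000122070312, -314.6000061035156], [464.5, 180.89999389648438]]
[    0   247   560   173 52366]
```

View pics/w3.png

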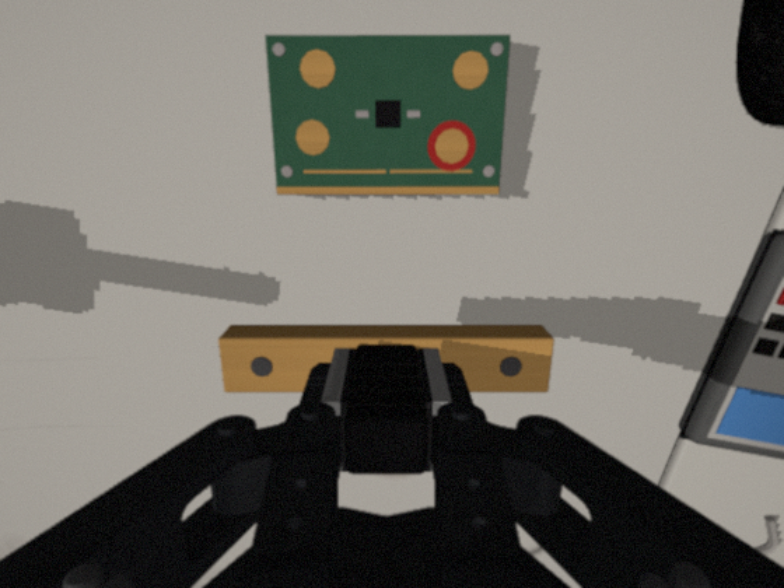

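The board and the held bar appear nearly parallel. The board spans (266..510, 36..187), with the gold edge along row 187–194 and the ringed pad at (452,146). The bar's top spans (220..552, 337..391). Now I'll measure both precisely.

Run:
```python
from h import *
import pickle;c,im=pickle.load(open("w3.pkl","rb"))
h=cv2.cvtColor(im,cv2.COLOR_RGB2HSV);H,S,V=[h[...,i].astype(int) for i in range(3)]
def comp(m,x0,y0,x1,y1):
    r=np.zeros(m.shape,np.uint8);r[y0:y1,x0:x1]=m[y0:y1,x0:x1]
    ys,xs=np.nonzero(r);return np.c_[xs,ys]
def rect(n,p,z):
    P=unproj(c,p,z)[:,:2]*1000;r=cv2.minAreaRect(P.astype(np.float32));print(n,r)
g=(H>35)&(H<90)&(S>70)
b=(H>8)&(H<30)&(S>110)&(V>90)
p=comp(g,180,15,380,150);rect("green",p,.014)
# gold edge lower rows
for x in (215,250,300,340): 
    col=np.nonzero(b[128:150,x])[0]+128;print(x,col.min(),col.max(),end=' ')
    print(unproj(c,[(x,col.min()-.5)],.014)[0].round(4))
for x in(205,276):pass
bp=comp(b&(V>150),150,240,400,283);rect("bar",bp,.0935);print(bp.min(0),bp.max(0))
for n,roi in dict(pm=(306,90,340,119),pa=(320,33,352,65),pb=(211,33,243,65),pc=(208,83,238,113)).items():
    q=comp(b,*roi).mean(0);print(n,q,unproj(c,[q],.015)[0].round(4))
```

```text
green ((623.1286010742188, -45.15590286254883), (64.52855682373047, 107.7810287475586), 9.57705307006836)
215 133 137 [ 0.584  -0.0089  0.014 ]
250 133 138 [ 0.588  -0.0325  0.014 ]
300 133 138 [ 0.5937 -0.0663  0.014 ]
340 133 137 [ 0.5982 -0.0933  0.014 ]
bar ((534.81787109375, -59.16059494018555), (20.063034057617188, 117.29295349121094), 9.598508834838867)
[157 243] [394 279]
pm [322.25941423 103.89748954] [ 0.6145 -0.0773  0.015 ]
pa [335.48964218  49.69303202] [ 0.6478 -0.0787  0.015 ]
pb [226.32015066  48.54237288] [ 0.6369 -0.0104  0.015 ]
pc [222.81995662  97.78308026] [ 0.6073 -0.0117  0.015 ]
```

```bash
python3 -m jog '{"translation":[[1,0.1,0],[2.4,0.1,0],[3.4,0.1,0],[3.4,0.1,2],[3.4,0.1,4.5],[3.4,0.1,6.5],[3.4,0.1,7.5],[3.4,0.1,7.8],[3.6,0.1,7.8],[3.8,0.1,7.8],[3.8,0.1,7.8]],"delta_rot":[[0,0,0],[0,0,0],[0,0,0],[0,0,0],[0,0,0],[0,0,0],[0,0,0],[0,0,0],[0,0,0],[0,0,0],[0,0,0]],"claw":[1,1,1,1,1,1,1,1,1,1,1]}' 60
python3 -m jog '{"translation":[[0.05,0,0],[0.1,0,0],[0.1,0,0]],"delta_rot":[[0,0,0],[0,0,0],[0,0,0]],"claw":[1,1,1]}'
python3 -m jog '{"translation":[[0.05,0,0],[0.1,0,0],[0.1,0,0]],"delta_rot":[[0,0,0],[0,0,0],[0,0,0]],"claw":[1,1,1]}'
```

```text
clock: 7.25
ee_pos: [0.5748, -0.054, 0.0945]
tool_rot: [180.0, -0.1, 9.6]
contact_force: [-2.0, -0.3, -6.1]
grip_width: 0.25
gripper_force: 59.2
clock: 7.62
ee_pos: [0.5752, -0.0539, 0.0939]
tool_rot: [-180.0, -0.0, 9.6]
contact_force: [-0.2, 0.4, -5.2]
grip_width: 0.247
gripper_force: 59.2
clock: 8.0
ee_pos: [0.5762, -0.0537, 0.0939]
tool_rot: [-180.0, -0.0, 9.6]
contact_force: [-0.2, 0.1, -5.3]
grip_width: 0.255
gripper_force: 59.2
```

```bash
python3 -m jog '{"translation":[[0.05,0,0],[0.1,0,0],[0.1,0,0]],"delta_rot":[[0,0,0],[0,0,0],[0,0,0]],"claw":[1,1,1]}'
python3 -m jog '{"translation":[[0.03,0,0],[0.06,0,0],[0.06,0,0]],"delta_rot":[[0,0,0],[0,0,0],[0,0,0]],"claw":[1,1,1]}'
```

```text
clock: 8.38
ee_pos: [0.5772, -0.0535, 0.0939]
tool_rot: [-180.0, -0.0, 9.6]
contact_force: [0.0, 0.8, -5.1]
grip_width: 0.248
gripper_force: 59.2
clock: 8.75
ee_pos: [0.5776, -0.0535, 0.0939]
tool_rot: [-180.0, 0.0, 9.6]
contact_force: [-0.5, -0.8, -5.2]
grip_width: 0.245
gripper_force: 59.3
```

```bash
python3 -m jog '{"translation":[[0.03,0,0],[0.06,0,0],[0.06,0,0]],"delta_rot":[[0,0,0],[0,0,0],[0,0,0]],"claw":[1,1,1]}'
python3 -m jog '{"translation":[[0.03,0,0],[0.06,0,0],[0.06,0,0]],"delta_rot":[[0,0,0],[0,0,0],[0,0,0]],"claw":[1,1,1]}'
python3 - <<'E'
from h import *
im=camera("wrist");im2=camera("scene")
a=cv2.resize(im[60:300,100:460,::-1],None,fx=2.2,fy=2.2,interpolation=cv2.INTER_CUBIC)
cv2.imwrite("pics/w4.png",a)
E
```

```text
clock: 9.12
ee_pos: [0.5777, -0.0534, 0.0938]
tool_rot: [-180.0, 0.1, 9.6]
contact_force: [-4.9, 0.1, -2.3]
grip_width: 0.25
gripper_force: 59.5
clock: 9.5
ee_pos: [0.5778, -0.0535, 0.0937]
tool_rot: [-180.0, 0.1, 9.6]
contact_force: [-6.5, -1.2, -1.2]
grip_width: 0.251
gripper_force: 59.7
```

View pics/w4.png

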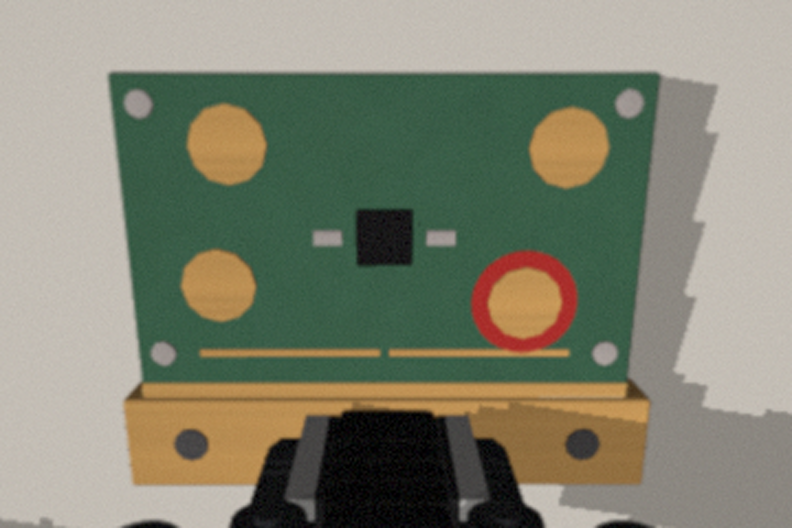

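The bar is against the gold edge with no visible gap and centred, with equal overhang of about 15 px on each side. Contact force is about 6 N. Lower it the last millimetre, release and lift.

```bash
python3 -m jog '{"translation":[[-0.04,0,0],[-0.04,0,0.08],[-0.04,0,0.15],[-0.04,0,0.15]],"delta_rot":[[0,0,0],[0,0,0],[0,0,0],[0,0,0]],"claw":[1,1,1,1]}'
python3 -m jog '{"translation":[[0,0,0],[0,0,0],[0,0,0],[0,0,0],[0,0,-1],[0,0,-3],[0,0,-7],[0,0,-12],[0,0,-12]],"delta_rot":[[0,0,0],[0,0,0],[0,0,0],[0,0,0],[0,0,0],[0,0,0],[0,0,0],[0,0,0],[0,0,0]],"claw":[4.5,4.5,4.5,4.5,4.5,4.5,4.5,4.5,4.5]}'
python3 - <<'E'
from h import *
c=calibration("wrist");im=camera("wrist");s=sensors.read_state();print(s["ee_pos"],s["tool_rot"])
cv2.imwrite("pics/w5.png",cv2.resize(im[:,:,::-1],(800,600)))
E
```

```text
clock: 10.1
ee_pos: [0.5778, -0.0535, 0.0926]
tool_rot: [180.0, 0.1, 9.6]
contact_force: [-5.4, -0.4, 1.6]
grip_width: 0.249
gripper_force: 60.3
clock: 11.22
ee_pos: [0.5804, -0.0533, 0.2169]
tool_rot: [179.9, -0.4, 9.6]
contact_force: [-0.1, 0.2, -0.8]
grip_width: 0.527
gripper_force: 0.0
[ 0.57939812 -0.05337812  0.21473087] [179.94690837  -0.24003962   9.62363422]
```

View pics/w5.png

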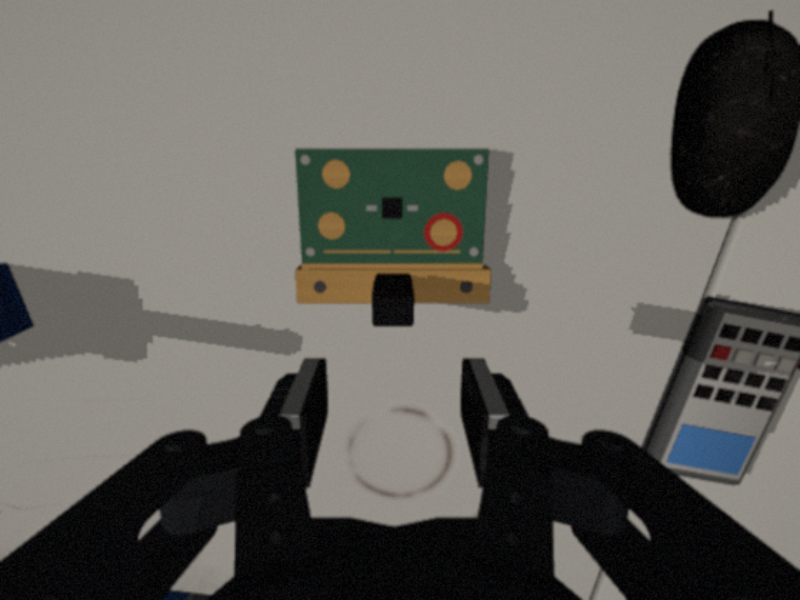

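The bar is lying flat, flush, centred and released. Next is the probe.

```bash
python3 -m jog '{"translation":[[0,0,-4],[-0.3,-4,-6.5],[-0.6,-9,-6.5],[-0.9,-14,-6.5],[-1.2,-19,-6.5],[-1.5,-23.5,-6.5],[-1.7,-25.8,-6.5],[-1.7,-25.8,-6.5],[-1.7,-25.8,-6.5]],"delta_rot":[[0,0,0],[0,0,0],[0,0,0],[0,0,0],[0,0,0],[0,0,0],[0,0,0],[0,0,0],[0,0,0]],"claw":[4.5,4.5,4.5,4.5,4.5,4.5,4.5,4.5,4.5]}'
python3 - <<'E'
from h import *
c=calibration("wrist");im=camera("wrist");s=sensors.read_state();print(s["ee_pos"],s["tool_rot"])
import pickle;pickle.dump((c,im),open("w6.pkl","wb"))
h=cv2.cvtColor(im,cv2.COLOR_RGB2HSV);H,S,V=[h[...,i].astype(int) for i in range(3)]
print(proj(c,[(.519,.198,.15),(.519,.198,.066),(.519,.198,.066)]))
cv2.imwrite("pics/w6.png",cv2.resize(im[:,:,::-1],(800,600)))
E
```

```text
clock: 12.4
ee_pos: [0.5187, 0.1969, 0.2768]
tool_rot: [179.9, 0.1, 9.6]
contact_force: [0.1, -0.9, -0.8]
grip_width: 0.524
gripper_force: 0.0
[0.51891809 0.19664195 0.27690407] [1.79941291e+02 4.91062721e-02 9.53399915e+00]
[[273.84325331 224.78387271]
 [274.25310805 191.25576134]
 [274.25310805 191.25576134]]
```

View pics/w6.png

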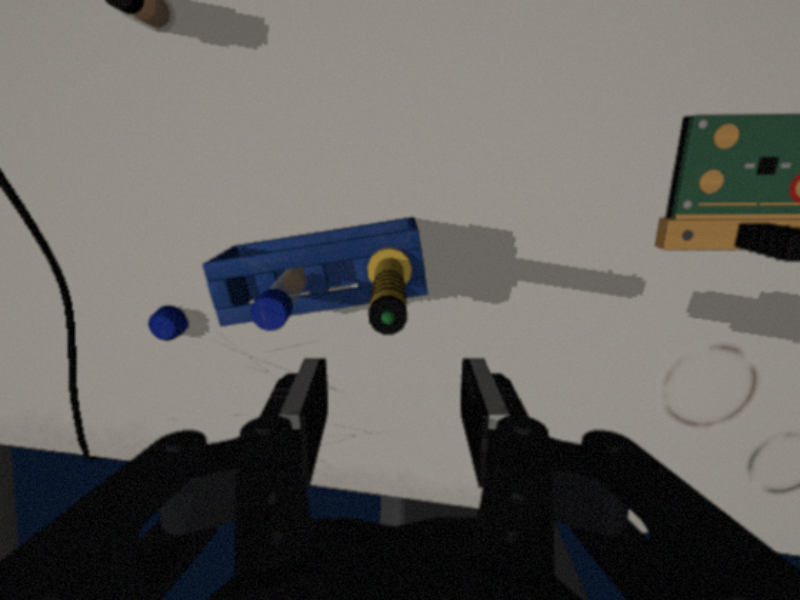

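The probe's top is at (388,314) and its collar at (390,270), so its axis is about 3 mm off in tool x and y. The gap to the tube is ample. Descend and grasp.

```bash
python3 -m jog '{"translation":[[0.3,-0.27,2],[0.3,-0.27,5],[0.3,-0.27,8],[0.3,-0.27,10.3],[0.3,-0.27,11.3],[0.3,-0.27,11.3],[0.3,-0.27,11.3],[0.3,-0.27,11.3],[0.3,-0.27,11.3],[0.3,-0.27,11.3],[0.3,-0.27,11.3]],"delta_rot":[[0,0,0],[0,0,0],[0,0,0],[0,0,0],[0,0,0],[0,0,0],[0,0,0],[0,0,0],[0,0,0],[0,0,0],[0,0,0]],"claw":[4.5,4.5,4.5,4.5,4.5,4.5,0.8,0.8,0.8,0.8,0.8]}' 40
```

```text
clock: 13.82
ee_pos: [0.5216, 0.2014, 0.1652]
tool_rot: [-180.0, -0.1, 9.6]
contact_force: [-0.5, -1.2, 6.0]
grip_width: 0.201
gripper_force: 39.4
```

```bash
python3 -m jog '{"translation":[[0,0,-1],[0,0,-3],[0,0,-6],[0,0,-9],[0.4,2.5,-9],[1,6.5,-9],[1.7,11,-9],[2.4,15.5,-9],[3.1,20,-9],[3.8,24.5,-9],[4.3,27.5,-9],[4.5,29,-9],[4.5,29,-7],[4.5,29,-6],[4.5,29,-6],[4.5,29,-6]],"delta_rot":[[0,0,0],[0,0,0],[0,0,0],[0,0,0],[0,0,0],[0,0,0],[0,0,0],[0,0,0],[0,0,0],[0,0,0],[0,0,0],[0,0,0],[0,0,0],[0,0,0],[0,0,0],[0,0,0]],"claw":[0.8,0.8,0.8,0.8,0.8,0.8,0.8,0.8,0.8,0.8,0.8,0.8,0.8,0.8,0.8,0.8]}' 40
python3 - <<'E'
from h import *
c=calibration("wrist");im=camera("wrist");s=sensors.read_state();print(s["ee_pos"],s["tool_rot"])
cs=calibration("side");cc=calibration("scene");sd=camera("side");sc=camera("scene")
import pickle;pickle.dump((c,im,cs,sd,cc,sc,s),open("w7.pkl","wb"))
e=s["ee_pos"];tip=(e[0],e[1],e[2]-.1532)
print("tip w/side/scene",proj(c,[tip]),proj(cs,[tip]),proj(cc,[tip]))
a=cv2.resize(im[40:300,130:430,::-1],(600,520),interpolation=cv2.INTER_CUBIC)
def crop(im,cal,X):
    u,v=proj(cal,[X])[0].astype(int);print(u-25,v-35);return cv2.resize(im[v-35:v+30,u-25:u+25,::-1],(200,260),interpolation=cv2.INTER_CUBIC)
b=np.vstack([crop(sd,cs,tip),crop(sc,cc,tip)])
cv2.imwrite("pics/w7.png",np.hstack([a,b]))
E
```

```text
clock: 15.82
ee_pos: [0.6143, -0.0764, 0.225]
tool_rot: [-180.0, -0.0, 9.7]
contact_force: [0.0, -0.5, -0.0]
grip_width: 0.2
gripper_force: 39.0
[ 0.61433968 -0.07657484  0.22511674] [ 1.79993193e+02 -5.45928526e-02  9.66805399e+00]
tip w/side/scene [[275.9591453  212.69790851]] [[290.42383206 190.78302751]] [[312.96354549 183.40444592]]
265 155
287 148
```

View pics/w7.png

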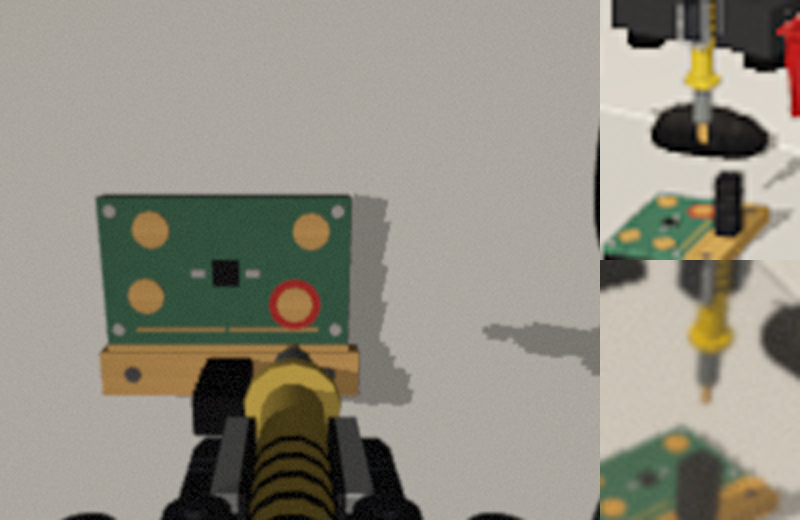

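The side crop shows the free tip at (704,143) and the scene crop shows it at (707,402). Both are within 1 px of the model, and the probe is upright. Check the pad against this before lowering.

Run:
```python
from h import *
import pickle;c,im,cs,sd,cc,sc,s=pickle.load(open("w7.pkl","rb"))
for n,cal,i in(("wrist",c,im),("side",cs,sd),("scene",cc,sc)):
    h=cv2.cvtColor(i,cv2.COLOR_RGB2HSV);H,S,V=[h[...,k].astype(int) for k in range(3)]
    p0=proj(cal,[(.6144,-.0773,.015)])[0]
    R=40 if n=="wrist" else 8
    x0,y0=(p0-R).astype(int)
    red=((H<7)|(H>173))&(S>120)
    ys,xs=np.nonzero(red[y0:y0+2*R,x0:x0+2*R]);q=((xs.min()+xs.max())/2+x0,(ys.min()+ys.max())/2+y0) if len(xs) else None
    print(n,p0,q,len(xs), q and unproj(cal,[q],.0145)[0].round(4))
```

```text
wrist [276.72501502 192.39469476] (np.float64(262.5), np.float64(202.0)) 242 [ 0.6033 -0.0662  0.0145]
side [290.72626499 207.87836124] None 0 None
scene [311.79007262 201.12994178] None 0 None
```

```bash
cat > f.py <<'E'
from h import *
F=[];Z=[]
for i in range(8): camera("wrist");s=sensors.read_state();F.append(s["contact_force"][2]);Z.append(s["ee_pos"][2])
print("Fz %.2f +- %.2f  z %.4f"%(np.mean(F),np.std(F)/8**.5,np.mean(Z)),s["ee_pos"].round(4),s["clock"])
E
python3 -m jog '{"translation":[[0,0.05,2],[0,0.05,4],[0,0.05,5],[0,0.05,5.3],[0,0.05,5.3],[0,0.05,5.3]],"delta_rot":[[0,0,0],[0,0,0],[0,0,0],[0,0,0],[0,0,0],[0,0,0]],"claw":[0.8,0.8,0.8,0.8,0.8,0.8]}' 40; python3 f.py
python3 -m jog '{"translation":[[0,0,0.3],[0,0,0.6],[0,0,0.6]],"delta_rot":[[0,0,0],[0,0,0],[0,0,0]],"claw":[0.8,0.8,0.8]}' 40; python3 f.py
```

```text
clock: 16.73
ee_pos: [0.6145, -0.0775, 0.1721]
tool_rot: [180.0, -0.1, 9.6]
contact_force: [1.4, 0.5, -0.3]
grip_width: 0.195
gripper_force: 39.0
Fz -0.72 +- 0.17  z 0.1717 [ 0.6141 -0.0775  0.1715] 17.125
clock: 17.5
ee_pos: [0.6142, -0.0775, 0.1651]
tool_rot: [-180.0, 0.0, 9.6]
contact_force: [-0.1, 0.0, 0.3]
grip_width: 0.194
gripper_force: 39.1
Fz 0.19 +- 0.18  z 0.1655 [ 0.6142 -0.0775  0.1655] 17.9
```

```bash
python3 -m jog '{"translation":[[0,0,0.15],[0,0,0.33],[0,0,0.33],[0,0,0.33]],"delta_rot":[[0,0,0],[0,0,0],[0,0,0],[0,0,0]],"claw":[0.8,0.8,0.8,0.8]}' 40; python3 f.py; python3 f.py
python3 - <<'E'
from h import *
s=sensors.read_state();e=s["ee_pos"];cs=calibration("side");cc=calibration("scene");c=calibration("wrist")
a=cv2.resize(camera("wrist")[40:300,130:430,::-1],(450,390),interpolation=cv2.INTER_CUBIC)
o=[]
for cal,n in((cs,"side"),(cc,"scene")):
    u,v=proj(cal,[(e[0],e[1],.03)])[0].astype(int);o.append(cv2.resize(camera(n)[v-24:v+24,u-20:u+20,::-1],(320,384)[:2],interpolation=cv2.INTER_CUBIC))
    print(n,(proj(cal,[(e[0],e[1],z) for z in(.015,.027,.057,.063)])-[u-20,v-24])*8)
cv2.imwrite("pics/w8.png",np.hstack(o))
E
```

```text
clock: 18.4
ee_pos: [0.6142, -0.0775, 0.1621]
tool_rot: [180.0, -0.0, 9.6]
contact_force: [-0.1, -0.1, 1.6]
grip_width: 0.2
gripper_force: 39.1
Fz 0.96 +- 0.13  z 0.1621 [ 0.6141 -0.0775  0.1621] 18.8
Fz 1.09 +- 0.23  z 0.1621 [ 0.6141 -0.0775  0.1621] 19.2
side [[166.73700123 230.98043441]
 [166.42237324 202.32779214]
 [165.61457175 129.95793741]
 [165.44931955 115.35758425]]
scene [[159.35179025 233.36661479]
 [161.69091435 204.09260936]
 [167.67436689 129.12004228]
 [168.89487721 113.81112431]]
```

View pics/w8.png

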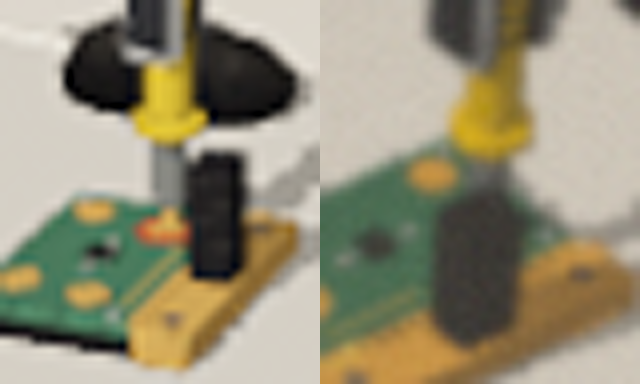

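The side crop shows the upright probe's tip on the red-ringed pad, with nose and collar at the heights expected for half travel. The force rise is about 1.7 N and the bar is still flush. Handing in.

```bash
python3 -c "
from rig import order
print(order.close_job())"
```

```text
the job is handed in; nothing more can be done
None
```

The job is handed in at about 19 s: the bar lies flat, flush and centred against the gold edge, and the arm still holds the probe upright on the red-ringed pad with its spring tip about half way in (about 1.7 N).

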